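# Turn the wheel by its spokes to bring the valve up

### The arm

A 6-joint arm with a two-finger parallel gripper is mounted at the origin on the work surface. World frame = base frame: x ahead of the robot, y to its left, z up, the work surface at z = 0. Lengths are in m, angles in rad, forces in N, time in s.
With the tool pointing down it reaches from about 0.275 to 0.825 m from the base axis. Payload 5.2 kg.
Tool frame: the origin (TCP) lies between the finger pads; the fingertips stand 25 mm ahead of it and the grasp point (between the pads) lies 6 mm ahead of it; z points along the fingers, x is the direction in which the jaws open and shut, and the axes are right-handed (so a half turn about z gives the same grasp; the last joint's range is limited). The gripper opens to 93 mm and grips with 3 to 60 N. Pads are 15 mm wide; open, the fingers measure 128 mm over their backs; the gripper's body (75 mm by 188 mm) begins 65 mm behind the grasp point.
Start: joints at [-1.427, 0.259, 1.535, -0, 1.348, -0.203], TCP at [0.187, -0.517, 0.244] pointing down, gripper open.
Joint ranges: [-3.14, 3.14], [-0.91, 2.08], [0.19, 2.58], [-1.22, 4.36], [0.22, 2.71], [-3.12, 3.12]. Speed limits (rad/s): [2.57, 2.57, 3.14, 3.14, 3.14, 3.14].

### API

Orientations are given as a unit quaternion [x, y, z, w].
In Python, from bench import read_state, snapshot, camera_params, hand_in gives the robot as it stands.
- The arm moves only by the tool play_rows, never from a script. Its argument "targets" is a list of rows, each an object of numbers: "jaw": the finger opening in m, from 0 to 0.093; "dx", "dy", "dz": the shift along the tool's x, y, z in m; "spin": the turn about the tool's z in degrees. A call has 1 to 20 rows; each row shifts and turns the commanded pose from where the row before left it, along the tool's axes as they then stand; what a row does not reach is not made up. A row lasts 1/10 s, in which the tool goes at most 50 mm and 8.59 degrees, less where a joint would pass 70% of its speed; a pose out of reach is approached as far as the arm can. A call with a gripper value outside its range is refused whole. The fingers move at their own pace and stop on an object; "newtons" is the grip in N (left out, the last holds). Time passes only in rows, so rows that do not move let the fingers close. It gives the time, the measured TCP pose, the force and the opening at its end, in the units of the state.
- read_state(): the state, without advancing time (a new reading comes with each control period).
- snapshot(name): name is "scene" or "side" or "wrist"; returns the picture (384x512x3 uint8, red, green, blue); there is no depth.
- camera_params(name): a dict with "fov_y" (degrees; the focal length in pixels is half the picture's height over the tangent of half this angle, whatever the lens; pixels are square), "cx", "cy" (the principal point, pixels), "distortion" ([k1, k2, p1, p2, k3] as OpenCV has them; the pictures are not rectified), "T" (4x4, takes a point from camera to world coordinates); the wrist camera has in their place "mount" (4x4, takes a point from camera to tool coordinates, whose origin is the TCP and whose axes are the tool frame's). Camera axes: x right, y up, looking along -z (the intrinsics and any distortion apply to the point x, -y, -z); pixel columns grow to the right and rows downward; lengths in m; the calibration is good to about 2 mm. A picture is of the moment at which its call begins: read the wrist's pose just before it. camera_params takes no time and is no camera call.
- hand_in(): hands the job in, once; it reports no verdict.
The state is a dict: "clock": time; "qpos": joint angles; "qvel": joint speeds; "effort": joint torques, N m; "tool_pos": TCP position; "tcp_rot": TCP orientation; "ft_force": force on the tool from outside, world axes, zero at the start; "moment": the same for the moment, N m; "width": finger opening in m.
Only numpy, scipy, OpenCV 4.12 (cv2) and the standard library are available. Lean on these libraries where they do the work, as an engineer would, in place of code of your own. Each camera call takes 0.05 s, during which the arm holds its last target. There are 200 camera calls.

### The job

The small wheel in the bench stand has a freshly fitted, still flat tyre and is about to be inflated. With the fingertips, push it round by its spokes, one spoke after another (push, let go, push the next), until the valve with the green cap is at the bottom of the rim and its stem points straight up at the axle; then take the hand away and leave the wheel at rest. Do not push on the tyre or on the valve, and do not lift or shift the stand or the things lying around it.

Things in the scene. Friction and masses are not known exactly. Their poses are not given: they have to be found in the camera images.
- stand: loose wheel stand, 6 kg, on a dark steel base plate 200 (x) x 280 (y) x 8 mm. Origin: under the plate's centre; x is the wheel's axle, pointing roughly away from the robot, y left, z up. Blue A-frames of 16 mm tube at x = +45 and -45 mm run from just below the axle to feet at y = +105 and -105 mm, open straight below the axle. Axle nuts (22 mm thick) and ends reach x = +69 and -69 mm
- hub (a point): centre of the wheel, on the axle, 155 mm above the bench (fixed on the stand). Hub shell 38 mm in diameter, from x = -31 to +31 mm of the stand's frame; out to 48 mm diameter within x = -15..+15
- wheel (a joint): turn of the wheel about the axle, rad: 0 (or a whole turn, 6.283) with the valve at the bottom of the rim, stem straight up; grows as the wheel turns clockwise seen from the robot (right side goes down). Turns without end either way, stiffly: 0.2 to 0.3 N m of drag, about 5 N at a spoke; it stays where it is left and hardly coasts
- spokes: five straight silver cast spokes, 72 degrees apart, each 12 mm thick; along the axle 42 mm wide (21 mm either side of mid-plane) out to 45 mm radius, tapering to 26 mm at 80 mm; open gaps from the hub to the rim's inner face at 92 mm radius (rim 28 mm wide). Origin at the hub centre, x along the axle; one spoke points along +z, opposite the valve, so the valve lies midway between two spokes
- tyre: black tyre, 279 mm outside diameter, 38 mm wide, its side faces at 19 mm either side of the wheel's mid-plane, its inner edge at the rim, its top about 295 mm above the bench. Origin at the hub centre
- valve: brass valve stem with a bright green cap, 8 to 11 mm thick, 38 mm long, standing inwards from the rim. Origin at its foot on the rim's inner face, 92 mm from the axle; its z axis runs along the stem from the foot to the cap, always towards the axle
- lever1: orange plastic tyre lever lying on the bench in front of the stand, 125 x 19 x 9 mm; origin under its middle, long axis x
- lever2: second orange tyre lever, same size, left of the stand; origin under its middle, long axis x
- spanner: steel spanner 160 mm long lying on the bench in front of the stand; origin under its middle, long axis x
- gauge: round black tyre pressure gauge, 64 mm across, 24 mm high, with a brass and steel nozzle reaching 80 mm along its x; lies left of the stand; origin under the dial's centre
- paste: blue jar of tyre paste with a white lid, 68 mm across, 75 mm high, right of the stand; origin under its centre
- inflator: black and orange cordless inflator standing upright right of the stand, 52 x 72 x 162 mm; origin under its centre
- plug: orange two-pin connector, 85 x 46 x 36 mm, left of the stand; origin under its middle

How it is judged:
On the way, in this order (a step that is already met when the one before it is completed fails the run):
1. a fingertip pushes a spoke and the wheel turns (valve carried at least 15 mm) (contact force between the fingers and spokes above 0.3 N and distance of valve from where it was at the start of the episode above 0.015 m), for 0.02 s.
2. the spoke is let go and the hand drawn out from between the spokes before the valve's stem is up (contact force between the fingers and spokes below 0.05 N and (x of the grasp point in the frame of stand below -0.03 m or x of the grasp point in the frame of stand above 0.03 m) and angle between valve's own z axis and vertical above 0.12 rad), for 0.2 s.
3. a spoke is pushed again (contact force between the fingers and spokes above 0.3 N), for 0.02 s.
At the end, for the whole second after the job is handed in: the valve is at the bottom of the rim with its stem within 0.12 rad (7 degrees) of straight up, the wheel is at rest, the stand is within 15 mm of where it stood and flat on the bench, and the loose things around it are within 20 mm of where they lay (angle between valve's own z axis and vertical below 0.12 rad and z of valve in the frame of stand below 0.08 m and velocity of joint wheel between -0.05 and 0.05 rad/s and distance of stand from where it was at the start of the episode below 0.015 m and angle between stand's own z axis and vertical below 0.05 rad and distance of each of lever1, lever2, spanner, gauge, paste, inflator, plug from where it was at the start of the episode below 0.02 m); the robot touches nothing.
It fails at once if the tyre is pushed (more than 4 N) (contact force between any of the fingers, the arm and tyre above 4 N).
It fails at once if the valve is pushed (more than 2 N) (contact force between any of the fingers, the arm and valve above 2 N).
It fails at once if the stand is shifted more than 15 mm, tipped or lifted (distance of stand from where it was at the start of the episode above 0.015 m or angle between stand's own z axis and vertical above 0.05 rad).
It fails at once if a thing lying or standing around the stand is moved more than 20 mm (distance of any of lever1, lever2, spanner, gauge, paste, inflator, plug from where it was at the start of the episode above 0.02 m).
It also fails if it takes over 64 s, if anything falls off the work surface, if the arm or the gripper's body presses on something with over 40 N, if the wrist force passes 120 N, or if a joint passes its speed limit or range.

## Working session

There is one attempt and no reset: what is moved stays moved. The work goes in short steps, Python scripts to look and compute and a tool call to move; the robot and the scene stay as the last step left them, time stands still between calls to the robot, and variables do not carry over. Pictures are saved under pics/ and viewed, about 8 in all and at most 12, crops included, and the job is handed in when it is done.

Besides the shell and the picture viewer there is one more tool, called after ">>>" as a command line: name --argument value ..., lists and objects as JSON in quotes. play_rows: Moves the arm, as the interface text tells. Its arguments: {"type":"object","properties":{"targets":{"type":"array"},"newtons":{"type":"number"}},"required":["targets"]}

```bash
ls; mkdir -p pics
python3 - <<'E'
from bench import *
import cv2,numpy as np
s=read_state();print(s)
a=snapshot("scene");b=snapshot("side")
np.save('pics/a.npy',a);np.save('pics/b.npy',b)
for n in("scene","side","wrist"):print(n,camera_params(n))
cv2.imwrite('pics/1.png',cv2.resize(a,(800,600))[:,:,::-1]);cv2.imwrite('pics/2.png',cv2.resize(b,(800,600))[:,:,::-1])
E
```

```text
pics
{'clock': 0.0, 'qpos': array([-1.42681216e+00,  2.59352122e-01,  1.53604344e+00, -1.53724466e-05,
        1.34800221e+00, -2.02792519e-01]), 'qvel': array([ 4.92427262e-05, -5.22603929e-04, -1.28937949e-03,  5.97759769e-04,
        1.15348972e-04, -3.71065111e-04]), 'effort': array([-1.23183516e-03, -4.37315226e+01, -2.84006864e+01,  7.17587303e-02,
        4.13785712e-02, -1.43389861e-04]), 'tool_pos': array([ 0.18687714, -0.51676038,  0.24282867]), 'tcp_rot': array([ 8.18495648e-01, -5.74512018e-01, -6.24617920e-04, -6.51549686e-04]), 'ft_force': array([-0.46267085, -1.37920294,  0.69089374]), 'moment': array([ 0.00163611, -0.00094839, -0.04166715]), 'width': 0.0934656434748266}
scene {'fov_y': 42.25185498055121, 'cx': 256.2961547936394, 'cy': 193.2595661556344, 'distortion': array([-0.15978769,  0.        ,  0.        ,  0.        ,  0.        ]), 'T': array([[-0.3567861 , -0.8042393 ,  0.47529235,  1.12289426],
       [ 0.93411477, -0.30084585,  0.19214933,  0.2945042 ],
       [-0.01154432,  0.51253382,  0.85858943,  1.15373856],
       [ 0.        ,  0.        ,  0.       
[... 268 characters left out ...]
.32780002, -0.68913478,  0.64625104,  0.76262598],
       [-0.02009695,  0.6889782 ,  0.72450338,  0.89528871],
       [ 0.        ,  0.        ,  0.        ,  1.        ]])}
wrist {'fov_y': 61.28578424976711, 'cx': 254.75435702839977, 'cy': 195.37579866898955, 'distortion': array([-0.04215849,  0.        ,  0.        ,  0.        ,  0.        ]), 'mount': array([[ 9.99999563e-01,  8.58054233e-04,  3.71672016e-04,
        -1.53877262e-03],
       [ 9.22917413e-04, -9.69597010e-01, -2.44705511e-01,
        -6.57084059e-02],
       [ 1.50401475e-04,  2.44705747e-01, -9.69597378e-01,
        -1.39738171e-01],
       [ 0.00000000e+00,  0.00000000e+00,  0.00000000e+00,
         1.00000000e+00]])}
```

View pics/1.png

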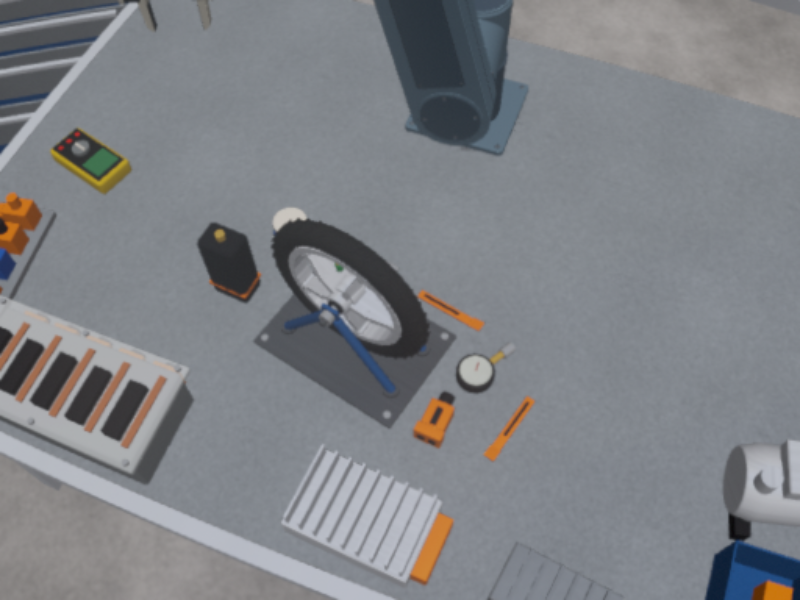

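View pics/2.png

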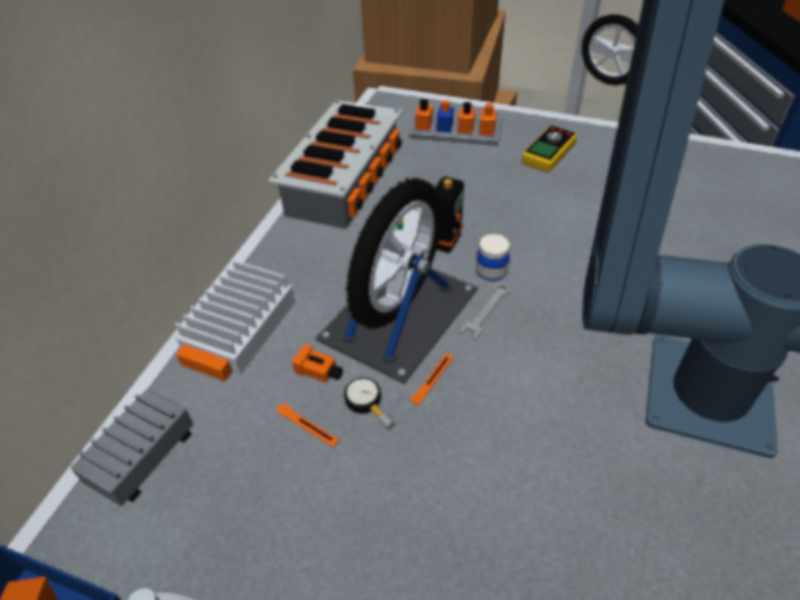

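```bash
cat > h.py <<'E'
import numpy as np,cv2
from bench import *
from scipy.spatial.transform import Rotation as R
def KD(n):
    p=camera_params(n);f=192/np.tan(np.radians(p['fov_y']/2))
    return np.array([[f,0,p['cx']],[0,f,p['cy']],[0,0,1.]]),p['distortion'],p
def tool():
    s=read_state();T=np.eye(4);T[:3,:3]=R.from_quat(s['tcp_rot']).as_matrix();T[:3,3]=s['tool_pos'];return T
def ray(n,uv,Tt=None):
    K,D,p=KD(n);q=cv2.undistortPoints(np.array([[uv]],float),K,D)[0,0]
    T=p['T'] if n!='wrist' else Tt@p['mount']
    d=T[:3,:3]@np.array([q[0],-q[1],-1]);return T[:3,3],d/np.linalg.norm(d)
def plane(n,uv,z,Tt=None):
    o,d=ray(n,uv,Tt);return o+d*(z-o[2])/d[2]
def tri(r1,r2):
    (a,u),(b,v)=r1,r2;t=np.linalg.lstsq(np.c_[u,-v],b-a,rcond=None)[0]
    p,q=a+t[0]*u,b+t[1]*v;return (p+q)/2,np.linalg.norm(p-q)
def green(im):
    h=cv2.cvtColor(im,cv2.COLOR_RGB2HSV);return cv2.inRange(h,(45,100,40),(85,255,255))
def blobs(m):
    n,_,st,c=cv2.connectedComponentsWithStats(m);return [(st[i,4],c[i].round(1)) for i in range(1,n)]
E
python3 - <<'E'
from h import *
a=np.load('pics/a.npy');b=np.load('pics/b.npy')
print(blobs(green(a)),blobs(green(b)))
S=[(264,338),(387,415),(444,337)];Q=[(325,333),(402,370),(467,290)]
for p in S:print('sc',plane('scene',np.array(p)*.64,.008).round(4))
for p in Q:print('si',plane('side',np.array(p)*.64,.008).round(4))
print(tri(ray('scene',(340*.64,267*.64)),ray('side',(400*.64,224*.64))))
E
```

```text
[(np.int32(192), array([ 63.7, 103.3])), (np.int32(5), array([217., 171.]))] [(np.int32(121), array([347.6,  94.8])), (np.int32(6), array([255.5, 144. ]))]
sc [ 0.6353 -0.1521  0.008 ]
sc [0.6912 0.0926 0.008 ]
sc [0.5269 0.1307 0.008 ]
si [0.6936 0.0875 0.008 ]
si [0.5254 0.1249 0.008 ]
si [ 0.4675 -0.1072  0.008 ]
(array([ 0.5770058 , -0.02070124,  0.21554159]), np.float64(0.004953801704908344))
```

>>> play_rows --targets '[{"jaw": 0, "dz": -0.05}, {"dx": 0.05}, {"dx": 0.05}, {"dx": 0.05}, {"dx": 0.05}, {"dx": 0.05}, {"dx": 0.05}]'

```text
invalid input
```

>>> play_rows --targets '[{"jaw": 0, "dx": 0, "dy": 0, "dz": -0.05, "spin": 0}, {"jaw": 0, "dx": 0.05, "dy": 0, "dz": 0, "spin": 0}, {"jaw": 0, "dx": 0.05, "dy": 0, "dz": 0, "spin": 0}, {"jaw": 0, "dx": 0.05, "dy": 0, "dz": 0, "spin": 0}, {"jaw": 0, "dx": 0.05, "dy": 0, "dz": 0, "spin": 0}, {"jaw": 0, "dx": 0.05, "dy": 0, "dz": 0, "spin": 0}, {"jaw": 0, "dx": 0.05, "dy": 0, "dz": 0, "spin": 0}]'

```text
clock: 0.8
tool_pos: [0.285, -0.7892, 0.2928]
tcp_rot: [0.819, -0.574, -0.0, -0.001]
ft_force: [0.2, -1.8, 0.4]
width: 0.0414
```

>>> play_rows --targets '[{"jaw": 0, "dx": 0.05, "dy": 0, "dz": 0, "spin": 0}, {"jaw": 0, "dx": 0.05, "dy": 0, "dz": 0, "spin": 0}, {"jaw": 0, "dx": 0.05, "dy": 0, "dz": 0, "spin": 0}, {"jaw": 0, "dx": 0, "dy": 0, "dz": 0, "spin": 0}]'

```text
clock: 1.2
tool_pos: [0.3076, -0.8519, 0.256]
tcp_rot: [0.818, -0.574, 0.03, 0.02]
ft_force: [0.7, 0.3, -0.7]
width: 0.0099
```

```bash
python3 -c "
from h import *
s=read_state();print(s['qpos'],s['tool_pos'],tool()[:3,:3].round(3))"
```

```text
[-1.35076813  1.01785675  0.19075105  0.01040461  1.86220832 -0.12334609] [ 0.30756502 -0.85194537  0.25598868] [[ 0.339 -0.94   0.025]
 [-0.938 -0.34  -0.067]
 [ 0.071 -0.001 -0.997]]
```

>>> play_rows --targets '[{"jaw": 0, "dx": -0.05, "dy": 0, "dz": 0, "spin": 0}, {"jaw": 0, "dx": -0.05, "dy": 0, "dz": 0, "spin": 0}, {"jaw": 0, "dx": 0, "dy": 0, "dz": 0, "spin": 0}]'

```text
clock: 1.5
tool_pos: [0.2843, -0.7865, 0.2541]
tcp_rot: [0.818, -0.574, 0.025, 0.016]
ft_force: [0.3, -0.7, 0.3]
width: 0.0006
```

```bash
python3 -c "
from h import *
s=read_state();print(s['clock'],s['qpos'],s['tool_pos'],tool()[:3,:3].round(3))"
```

```text
1.5 [-1.36111052  0.78642122  0.65292812  0.01054994  1.64349709 -0.13638511] [ 0.28433513 -0.78649117  0.25408413] [[ 0.34  -0.94   0.023]
 [-0.939 -0.34  -0.055]
 [ 0.06  -0.002 -0.998]]
```

>>> play_rows --targets '[{"jaw": 0, "dx": 0.03, "dy": 0, "dz": 0, "spin": 0}, {"jaw": 0, "dx": 0.03, "dy": 0, "dz": 0, "spin": 0}, {"jaw": 0, "dx": 0.03, "dy": 0, "dz": 0, "spin": 0}, {"jaw": 0, "dx": 0.03, "dy": 0, "dz": 0, "spin": 0}, {"jaw": 0, "dx": 0.05, "dy": 0, "dz": 0, "spin": 0}, {"jaw": 0, "dx": 0.05, "dy": 0, "dz": 0, "spin": 0}, {"jaw": 0, "dx": 0.05, "dy": 0, "dz": 0, "spin": 0}, {"jaw": 0, "dx": 0.05, "dy": 0, "dz": 0, "spin": 0}, {"jaw": 0, "dx": 0.05, "dy": 0, "dz": 0, "spin": 0}, {"jaw": 0, "dx": 0.05, "dy": 0, "dz": 0, "spin": 0}]'

```text
clock: 2.5
tool_pos: [0.3419, -0.9492, 0.2366]
tcp_rot: [0.807, -0.566, 0.136, 0.096]
ft_force: [-0.3, 0.8, -0.6]
width: 0.0009
```

```bash
python3 -c "
from h import *
s=read_state();print(s['clock'],s['qpos'],s['tool_pos'],tool()[:3,:3].round(3))"
```

```text
2.5 [-1.34880195  1.06210779  0.18700013  0.04012791  1.56052464 -0.11854381] [ 0.34188576 -0.94916275  0.23658204] [[ 0.321 -0.94   0.111]
 [-0.888 -0.34  -0.309]
 [ 0.328  0.001 -0.945]]
```

>>> play_rows --targets '[{"jaw": 0, "dx": 0.05, "dy": 0, "dz": 0, "spin": 0}, {"jaw": 0, "dx": 0.05, "dy": 0, "dz": 0, "spin": 0}, {"jaw": 0, "dx": 0.05, "dy": 0, "dz": 0, "spin": 0}, {"jaw": 0, "dx": 0.05, "dy": 0, "dz": 0, "spin": 0}, {"jaw": 0, "dx": 0.05, "dy": 0, "dz": 0, "spin": 0}, {"jaw": 0, "dx": 0.05, "dy": 0, "dz": 0, "spin": 0}, {"jaw": 0, "dx": 0.05, "dy": 0, "dz": 0, "spin": 0}, {"jaw": 0, "dx": 0.05, "dy": 0, "dz": 0, "spin": 0}, {"jaw": 0, "dx": 0.05, "dy": 0, "dz": 0, "spin": 0}, {"jaw": 0, "dx": 0.05, "dy": 0, "dz": 0, "spin": 0}]'

```text
clock: 3.5
tool_pos: [0.3726, -1.0332, 0.3335]
tcp_rot: [0.771, -0.541, 0.276, 0.194]
ft_force: [0.2, -0.8, 0.1]
width: 0.0004
```

```bash
python3 -c "
from h import *
s=read_state();print(s['clock'],s['qpos'],s['tool_pos'],tool()[:3,:3].round(3))"
```

```text
3.5 [-1.35065239  1.01886078  0.1869804   0.08387572  1.25294843 -0.12458991] [ 0.37262772 -1.03324318  0.33352831] [[ 0.263 -0.941  0.215]
 [-0.727 -0.34  -0.597]
 [ 0.635  0.001 -0.773]]
```

Run:
```python
import numpy as np
d=[(.2594,1.536,1.348,.5495,.2428),(1.0179,.1908,1.8622,.9057,.256),(.7864,.6529,1.6435,.8363,.2541),(1.0621,.187,1.5605,1.0088,.2366),(1.0189,.187,1.2529,1.0984,.3335)]
A=[];b=[]
for q2,q3,q5,r,z in d:
    a,c=q2+q3,q2+q3+q5
    A+=[[1,0,np.sin(q2),np.sin(a),np.sin(c)],[0,1,np.cos(q2),np.cos(a),np.cos(c)]];b+=[r,z]
x,res,rk,_=np.linalg.lstsq(np.array(A),np.array(b),rcond=None);print(x,res,rk)
r0,H,L1,L2,Lt=x
from numpy import *
for r in (.46,.50,.55):
  for z in (.13,.16,.19,.22,.26):
    o=[]
    for tilt in arange(20,91,2.): # tool elevation below horizontal = 90-tilt
      p=pi-radians(tilt);wr=r-r0-Lt*sin(p);wz=z-H-Lt*cos(p);D=hypot(wr,wz)
      c=(D*D-L1*L1-L2*L2)/(2*L1*L2)
      if abs(c)>1: continue
      q3=arccos(c);q2=arctan2(wr,wz)-arctan2(L2*sin(q3),L1+L2*cos(q3));q5=p-q2-q3
      if -.91<q2<2.08 and .19<q3<2.58 and .22<q5<2.71:o.append(tilt)
    print(r,z,(min(o),max(o)) if o else None)
```

```text
[-0.05303273  0.13586406  0.58055603  0.46569088  0.35092534] [5.06432765e-05] 5
0.46 0.13 (np.float64(20.0), np.float64(36.0))
0.46 0.16 (np.float64(20.0), np.float64(40.0))
0.46 0.19 (np.float64(20.0), np.float64(42.0))
0.46 0.22 (np.float64(20.0), np.float64(46.0))
0.46 0.26 (np.float64(20.0), np.float64(50.0))
0.5 0.13 (np.float64(20.0), np.float64(36.0))
0.5 0.16 (np.float64(20.0), np.float64(38.0))
0.5 0.19 (np.float64(20.0), np.float64(42.0))
0.5 0.22 (np.float64(20.0), np.float64(44.0))
0.5 0.26 (np.float64(20.0), np.float64(48.0))
0.55 0.13 (np.float64(20.0), np.float64(36.0))
0.55 0.16 (np.float64(20.0), np.float64(38.0))
0.55 0.19 (np.float64(20.0), np.float64(42.0))
0.55 0.22 (np.float64(20.0), np.float64(44.0))
0.55 0.26 (np.float64(20.0), np.float64(48.0))
```

```bash
cat >> h.py <<'E'
def st():
    s=read_state();T=tool();z=T[:3,2]
    print(round(s['clock'],2),'q',s['qpos'].round(3),'p',T[:3,3].round(4),'F',s['ft_force'].round(1))
    print('tilt %.1f heading %.1f'%(np.degrees(np.arccos(-z[2])),np.degrees(np.arctan2(z[1],z[0]))),'x',T[:3,0].round(3),'y',T[:3,1].round(3))
def go(p):
    T=tool();d=T[:3,:3].T@(np.array(p)-T[:3,3]);n=int(np.ceil(np.linalg.norm(d)/.045))
    print(p,'total',d.round(4),'rows',n,'each',(d/n).round(4))
def vec(v): print('vec',(tool()[:3,:3].T@np.array(v)).round(4))
E
python3 -c "
from h import *
st();go([.33,-.75,.5]);vec([.27,1.3,0]);vec([.033,.0375,0])"
```

```text
3.5 q [-1.351  1.019  0.187  0.084  1.253 -0.125] p [ 0.3726 -1.0332  0.3335] F [ 0.2 -0.8  0.1]
tilt 39.4 heading -70.2 x [ 0.263 -0.727  0.635] y [-0.941 -0.34   0.001]
[0.33, -0.75, 0.5] total [-0.1113 -0.056  -0.307 ] rows 8 each [-0.0139 -0.007  -0.0384]
vec [-0.8736 -0.6956 -0.7183]
vec [-0.0186 -0.0438 -0.0153]
```

>>> play_rows --targets '[{"jaw": 0, "dx": -0.014, "dy": -0.007, "dz": -0.038, "spin": 0}, {"jaw": 0, "dx": -0.014, "dy": -0.007, "dz": -0.038, "spin": 0}, {"jaw": 0, "dx": -0.014, "dy": -0.007, "dz": -0.038, "spin": 0}, {"jaw": 0, "dx": -0.014, "dy": -0.007, "dz": -0.038, "spin": 0}, {"jaw": 0, "dx": -0.014, "dy": -0.007, "dz": -0.038, "spin": 0}, {"jaw": 0, "dx": -0.014, "dy": -0.007, "dz": -0.038, "spin": 0}, {"jaw": 0, "dx": -0.014, "dy": -0.007, "dz": -0.038, "spin": 0}, {"jaw": 0, "dx": -0.014, "dy": -0.007, "dz": -0.038, "spin": 0}, {"jaw": 0, "dx": -0.029, "dy": -0.023, "dz": -0.024, "spin": 0}, {"jaw": 0, "dx": -0.029, "dy": -0.023, "dz": -0.024, "spin": 0}, {"jaw": 0, "dx": -0.029, "dy": -0.023, "dz": -0.024, "spin": 0}, {"jaw": 0, "dx": -0.029, "dy": -0.023, "dz": -0.024, "spin": 0}, {"jaw": 0, "dx": -0.029, "dy": -0.023, "dz": -0.024, "spin": 0}, {"jaw": 0, "dx": -0.029, "dy": -0.023, "dz": -0.024, "spin": 0}, {"jaw": 0, "dx": -0.029, "dy": -0.023, "dz": -0.024, "spin": 0}, {"jaw": 0, "dx": -0.029, "dy": -0.023, "dz": -0.024, "spin": 0}, {"jaw": 0, "dx": -0.029, "dy": -0.023, "dz": -0.024, "spin": 0}, {"jaw": 0, "dx": -0.029, "dy": -0.023, "dz": -0.024, "spin": 0}]'

```text
clock: 5.3
tool_pos: [0.4191, -0.3187, 0.5007]
tcp_rot: [0.77, -0.541, 0.277, 0.193]
ft_force: [0.1, 0.0, 0.0]
width: 0.0007
```

```bash
python3 -c "
from h import *
st()"
```

```text
5.3 q [-0.631 -0.157  1.552 -0.393  1.177  0.639] p [ 0.4191 -0.3187  0.5007] F [0.1 0.  0. ]
tilt 39.4 heading -70.0 x [ 0.261 -0.727  0.635] y [-0.941 -0.34  -0.003]
```

>>> play_rows --targets '[{"jaw": 0, "dx": -0.029, "dy": -0.023, "dz": -0.024, "spin": 0}, {"jaw": 0, "dx": -0.029, "dy": -0.023, "dz": -0.024, "spin": 0}, {"jaw": 0, "dx": -0.029, "dy": -0.023, "dz": -0.024, "spin": 0}, {"jaw": 0, "dx": -0.029, "dy": -0.023, "dz": -0.024, "spin": 0}, {"jaw": 0, "dx": -0.029, "dy": -0.023, "dz": -0.024, "spin": 0}, {"jaw": 0, "dx": -0.029, "dy": -0.023, "dz": -0.024, "spin": 0}, {"jaw": 0, "dx": -0.029, "dy": -0.023, "dz": -0.024, "spin": 0}, {"jaw": 0, "dx": -0.029, "dy": -0.023, "dz": -0.024, "spin": 0}, {"jaw": 0, "dx": -0.029, "dy": -0.023, "dz": -0.024, "spin": 0}, {"jaw": 0, "dx": -0.029, "dy": -0.023, "dz": -0.024, "spin": 0}, {"jaw": 0, "dx": -0.029, "dy": -0.023, "dz": -0.024, "spin": 0}, {"jaw": 0, "dx": -0.029, "dy": -0.023, "dz": -0.024, "spin": 0}, {"jaw": 0, "dx": -0.029, "dy": -0.023, "dz": -0.024, "spin": 0}, {"jaw": 0, "dx": -0.029, "dy": -0.023, "dz": -0.024, "spin": 0}, {"jaw": 0, "dx": -0.029, "dy": -0.023, "dz": -0.024, "spin": 0}, {"jaw": 0, "dx": -0.029, "dy": -0.023, "dz": -0.024, "spin": 0}, {"jaw": 0, "dx": -0.029, "dy": -0.023, "dz": -0.024, "spin": 0}, {"jaw": 0, "dx": -0.029, "dy": -0.023, "dz": -0.024, "spin": 0}]'

```text
clock: 7.1
tool_pos: [0.5642, 0.434, 0.4843]
tcp_rot: [0.773, -0.537, 0.28, 0.189]
ft_force: [0.7, -0.0, 1.1]
width: 0.0007
```

```bash
python3 -c "
from h import *
st();vec([.033,.0375,0])"
```

```text
7.1 q [ 0.78   0.839  0.187 -0.834  2.236  1.5  ] p [0.5642 0.434  0.4843] F [ 0.7 -0.   1.1]
tilt 39.5 heading -68.8 x [ 0.267 -0.724  0.636] y [-0.936 -0.352 -0.009]
vec [-0.0184 -0.0441 -0.0146]
```

>>> play_rows --targets '[{"jaw": 0, "dx": -0.019, "dy": -0.045, "dz": 0, "spin": 0}, {"jaw": 0, "dx": -0.019, "dy": -0.045, "dz": 0, "spin": 0}, {"jaw": 0, "dx": -0.019, "dy": -0.045, "dz": 0, "spin": 0}, {"jaw": 0, "dx": -0.019, "dy": -0.045, "dz": 0, "spin": 0}, {"jaw": 0, "dx": -0.019, "dy": -0.045, "dz": 0, "spin": 0}, {"jaw": 0, "dx": -0.019, "dy": -0.045, "dz": 0, "spin": 0}, {"jaw": 0, "dx": -0.019, "dy": -0.045, "dz": 0, "spin": 0}, {"jaw": 0, "dx": -0.019, "dy": -0.045, "dz": 0, "spin": 0}]'

```text
clock: 7.9
tool_pos: [0.7124, 0.5157, 0.3118]
tcp_rot: [0.791, -0.509, 0.325, 0.101]
ft_force: [-1.2, -0.3, -0.2]
width: 0.0006
```

```bash
python3 -c "
from h import *
st();vec([.033,.0375,0])"
```

```text
7.9 q [ 0.749  1.045  0.187 -0.73   1.861  1.658] p [0.7124 0.5157 0.3118] F [-1.2 -0.3 -0.2]
tilt 39.8 heading -50.0 x [ 0.27  -0.739  0.617] y [-0.87  -0.461 -0.172]
vec [-0.0188 -0.046  -0.0048]
```

```bash
python3 -c "
from h import *
go([.60,.46,.48]);vec([.024,.043,0])"
```

```text
[0.6, 0.46, 0.48] total [ 0.1145  0.0946 -0.1481] rows 5 each [ 0.0229  0.0189 -0.0296]
vec [-0.0253 -0.0407 -0.0112]
```

>>> play_rows --targets '[{"jaw": 0, "dx": 0.023, "dy": 0.019, "dz": -0.03, "spin": 0}, {"jaw": 0, "dx": 0.023, "dy": 0.019, "dz": -0.03, "spin": 0}, {"jaw": 0, "dx": 0.023, "dy": 0.019, "dz": -0.03, "spin": 0}, {"jaw": 0, "dx": 0.023, "dy": 0.019, "dz": -0.03, "spin": 0}, {"jaw": 0, "dx": 0.023, "dy": 0.019, "dz": -0.03, "spin": 0}, {"jaw": 0, "dx": -0.026, "dy": -0.042, "dz": 0, "spin": 0}, {"jaw": 0, "dx": -0.026, "dy": -0.042, "dz": 0, "spin": 0}, {"jaw": 0, "dx": -0.026, "dy": -0.042, "dz": 0, "spin": 0}, {"jaw": 0, "dx": -0.026, "dy": -0.042, "dz": 0, "spin": 0}, {"jaw": 0, "dx": -0.026, "dy": -0.042, "dz": 0, "spin": 0}, {"jaw": 0, "dx": -0.026, "dy": -0.042, "dz": 0, "spin": 0}, {"jaw": 0, "dx": -0.026, "dy": -0.042, "dz": 0, "spin": 0}, {"jaw": 0, "dx": -0.026, "dy": -0.042, "dz": 0, "spin": 0}, {"jaw": 0, "dx": -0.026, "dy": -0.042, "dz": 0, "spin": 0}, {"jaw": 0, "dx": -0.026, "dy": -0.042, "dz": 0, "spin": 0}]'

```text
clock: 9.4
tool_pos: [0.7115, 0.6411, 0.3019]
tcp_rot: [0.805, -0.462, 0.372, -0.019]
ft_force: [-0.5, 0.2, 0.4]
width: 0.0005
```

```bash
python3 -c "
from h import *
st();vec([.015,.046,0]);go([.60,.46,.48])"
```

```text
9.4 q [ 0.858  1.074  0.187 -0.739  1.633  1.757] p [0.7115 0.6411 0.3019] F [-0.5  0.2  0.4]
tilt 43.8 heading -27.0 x [ 0.295 -0.758  0.582] y [-0.73  -0.572 -0.374]
vec [-0.0304 -0.0373 -0.0052]
[0.6, 0.46, 0.48] total [ 0.2079  0.1184 -0.1404] rows 7 each [ 0.0297  0.0169 -0.0201]
```

>>> play_rows --targets '[{"jaw": 0, "dx": 0.03, "dy": 0.017, "dz": -0.02, "spin": 0}, {"jaw": 0, "dx": 0.03, "dy": 0.017, "dz": -0.02, "spin": 0}, {"jaw": 0, "dx": 0.03, "dy": 0.017, "dz": -0.02, "spin": 0}, {"jaw": 0, "dx": -0.038, "dy": -0.029, "dz": 0, "spin": 0}, {"jaw": 0, "dx": -0.038, "dy": -0.029, "dz": 0, "spin": 0}, {"jaw": 0, "dx": -0.038, "dy": -0.029, "dz": 0, "spin": 0}, {"jaw": 0, "dx": -0.038, "dy": -0.029, "dz": 0, "spin": 0}, {"jaw": 0, "dx": -0.038, "dy": -0.029, "dz": 0, "spin": 0}, {"jaw": 0, "dx": -0.038, "dy": -0.029, "dz": 0, "spin": 0}, {"jaw": 0, "dx": -0.038, "dy": -0.029, "dz": 0, "spin": 0}, {"jaw": 0, "dx": -0.038, "dy": -0.029, "dz": 0, "spin": 0}]'

```text
clock: 10.5
tool_pos: [0.6468, 0.7733, 0.2417]
tcp_rot: [0.811, -0.428, 0.387, -0.099]
ft_force: [-0.1, -0.9, 0.1]
width: 0.0008
```

```bash
python3 -c "
from h import *
st();vec([.0,.05,0]);go([.50,.20,.42]);y=np.array([.226,.974,0]);R_=tool()[:3,:3];c=R_.T@y;print(np.degrees(np.arctan2(c[1],c[0])))"
```

```text
10.5 q [ 0.999  1.156  0.187 -0.766  1.489  1.912] p [0.6468 0.7733 0.2417] F [-0.1 -0.9  0.1]
tilt 47.1 heading -13.5 x [ 0.334 -0.771  0.542] y [-0.618 -0.613 -0.492]
vec [-0.0386 -0.0307 -0.0085]
[0.5, 0.2, 0.42] total [ 0.4898  0.3545 -0.1281] rows 14 each [ 0.035   0.0253 -0.0092]
-132.5168310678737
```

>>> play_rows --targets '[{"jaw": 0, "dx": 0.035, "dy": 0.025, "dz": -0.009, "spin": 0}, {"jaw": 0, "dx": 0.035, "dy": 0.025, "dz": -0.009, "spin": 0}, {"jaw": 0, "dx": 0.035, "dy": 0.025, "dz": -0.009, "spin": 0}, {"jaw": 0, "dx": 0.035, "dy": 0.025, "dz": -0.009, "spin": 0}, {"jaw": 0, "dx": 0.035, "dy": 0.025, "dz": -0.009, "spin": 0}, {"jaw": 0, "dx": 0.035, "dy": 0.025, "dz": -0.009, "spin": 0}, {"jaw": 0, "dx": 0.035, "dy": 0.025, "dz": -0.009, "spin": 0}, {"jaw": 0, "dx": 0.035, "dy": 0.025, "dz": -0.009, "spin": 0}, {"jaw": 0, "dx": 0.035, "dy": 0.025, "dz": -0.009, "spin": 0}, {"jaw": 0, "dx": 0.035, "dy": 0.025, "dz": -0.009, "spin": 0}, {"jaw": 0, "dx": 0.035, "dy": 0.025, "dz": -0.009, "spin": 0}, {"jaw": 0, "dx": 0.035, "dy": 0.025, "dz": -0.009, "spin": 0}, {"jaw": 0, "dx": 0.035, "dy": 0.025, "dz": -0.009, "spin": 0}, {"jaw": 0, "dx": 0.035, "dy": 0.025, "dz": -0.009, "spin": 0}, {"jaw": 0, "dx": 0, "dy": 0, "dz": 0, "spin": 8}, {"jaw": 0, "dx": 0, "dy": 0, "dz": 0, "spin": 8}, {"jaw": 0, "dx": 0, "dy": 0, "dz": 0, "spin": 8}, {"jaw": 0, "dx": 0, "dy": 0, "dz": 0, "spin": 8}, {"jaw": 0, "dx": 0, "dy": 0, "dz": 0, "spin": 8}, {"jaw": 0, "dx": 0, "dy": 0, "dz": 0, "spin": 8}]'

```text
clock: 12.5
tool_pos: [0.509, 0.2181, 0.4214]
tcp_rot: [-0.563, 0.723, -0.314, 0.25]
ft_force: [0.3, -0.4, 0.3]
width: 0.0003
```

```bash
python3 -c "
from h import *
st();y=np.array([.226,.974,0]);R_=tool()[:3,:3];c=R_.T@y;print(np.degrees(np.arctan2(c[1],c[0])))
go([.43,.06,.34])
b=snapshot('side');s=snapshot('scene');np.save('pics/b2.npy',b);print(blobs(green(s)),blobs(green(b)))
cv2.imwrite('pics/3.png',cv2.resize(b,(800,600))[:,:,::-1])"
```

```text
12.5 q [ 0.515 -0.096  1.762 -0.677  0.929  2.594] p [0.509  0.2181 0.4214] F [ 0.3 -0.4  0.3]
tilt 47.3 heading -13.6 x [-0.241 -0.97  -0.007] y [-0.657  0.169 -0.735]
179.08813888963368
[0.43, 0.06, 0.34] total [0.1731 0.085  0.0261] rows 5 each [0.0346 0.017  0.0052]
[(np.int32(190), array([ 63.8, 103.2])), (np.int32(6), array([216.8, 170.8]))] []
```

View pics/3.png

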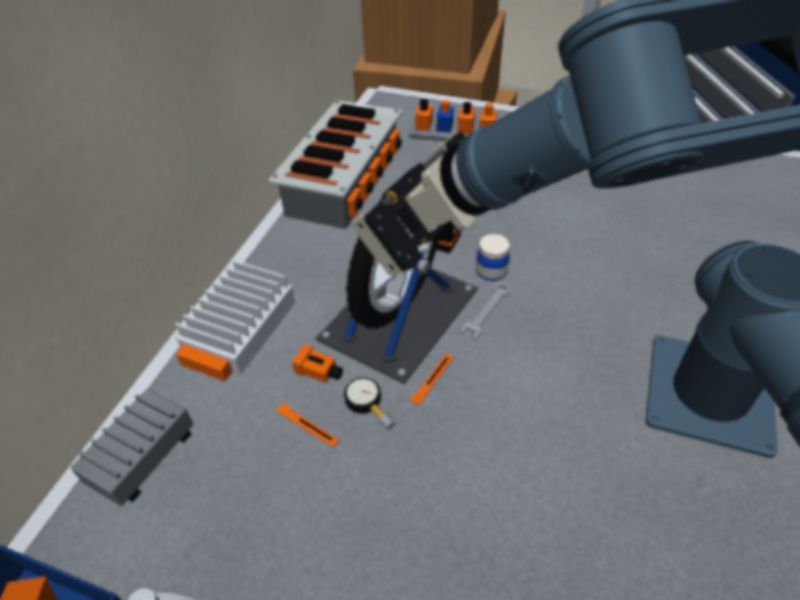

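```bash
cat >> h.py <<'E'
HUB=np.array([.580,-.010,.155]);YAW=-.229
RS=R.from_euler('z',YAW).as_matrix()
def tipS():
    T=tool();return RS.T@(T[:3,3]+.025*T[:3,2]-HUB)
def goS(p,step=.045):
    T=tool();d=T[:3,:3].T@(RS@(np.array(p)/1e3-tipS()));n=int(np.ceil(np.linalg.norm(d)/step))
    print('tip',(tipS()*1e3).round(1),'->',p,'total',d.round(4),'rows',n,'each',(d/n).round(4))
def vs(*v): print('vS',v,(tool()[:3,:3].T@RS@np.array(v)).round(4))
E
python3 -c "
from h import *
goS([-110,40,50])"
```

```text
tip [-102.6  205.8  249.2] -> [-110, 40, 50] total [0.1666 0.1496 0.1308] rows 6 each [0.0278 0.0249 0.0218]
```

>>> play_rows --targets '[{"jaw": 0, "dx": 0.028, "dy": 0.025, "dz": 0.022, "spin": 0}, {"jaw": 0, "dx": 0.028, "dy": 0.025, "dz": 0.022, "spin": 0}, {"jaw": 0, "dx": 0.028, "dy": 0.025, "dz": 0.022, "spin": 0}, {"jaw": 0, "dx": 0.028, "dy": 0.025, "dz": 0.022, "spin": 0}, {"jaw": 0, "dx": 0.028, "dy": 0.025, "dz": 0.022, "spin": 0}, {"jaw": 0, "dx": 0.028, "dy": 0.025, "dz": 0.022, "spin": 0}, {"jaw": 0, "dx": 0, "dy": 0, "dz": 0, "spin": 0}]'

```text
clock: 13.3
tool_pos: [0.4596, 0.0526, 0.2148]
tcp_rot: [-0.566, 0.723, -0.314, 0.242]
ft_force: [-0.1, 0.5, -0.8]
width: 0.0003
```

```bash
python3 -c "
from h import *
st();print(tipS());np.save('pics/T4.npy',tool())
b=snapshot('wrist');np.save('pics/w4.npy',b);print(blobs(green(b)))
cv2.imwrite('pics/4.png',cv2.resize(b,(800,600))[:,:,::-1])"
```

```text
13.3 q [ 0.013 -0.167  2.367 -0.926  0.238  2.658] p [0.4596 0.0526 0.2148] F [-0.1  0.5 -0.8]
tilt 46.7 heading -14.2 x [-0.241 -0.97   0.005] y [-0.667  0.162 -0.727]
[-0.11324171  0.03324438  0.04265285]
[(np.int32(271), array([316.6,  82.4]))]
```

View pics/4.png

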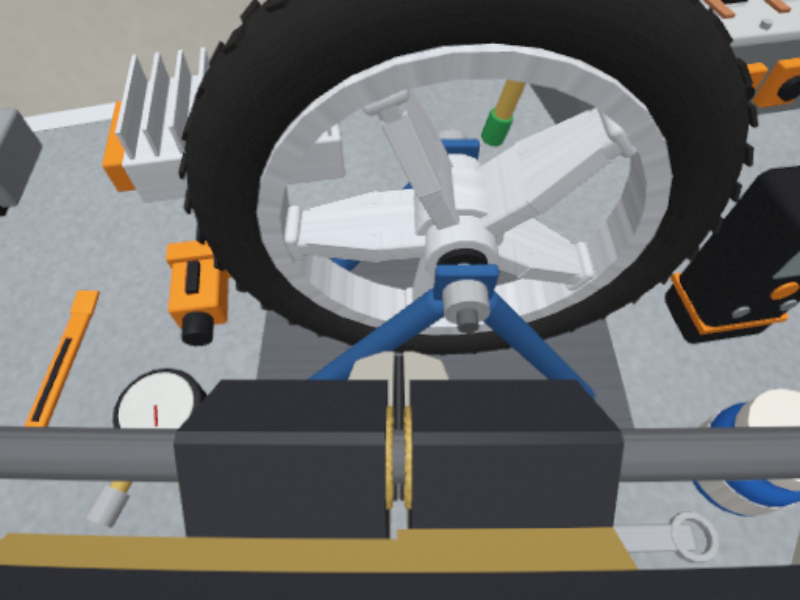

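```bash
python3 -c "
from h import *
W=np.load('pics/T4.npy')
# cap from wrist ray and scene ray
p,e=tri(ray('wrist',(316.6,82.4),W),ray('scene',(217,170.9)));print((RS.T@(p-HUB)*1e3).round(1),e)
# nut end centre at stand (-69,0,0): predicted wrist pixel check
o,d=ray('wrist',(467*.64,318*.64),W);o2=RS.T@(o-HUB);d2=RS.T@d;t=(-.069-o2[0])/d2[0];print('nut end',((o2+t*d2)*1e3).round(1))
goS([-60,50,15],.03)"
```

```text
[ -0.7 -12.1  55.3] 0.00013675327961563122
nut end [-69.    0.5   2.7]
tip [-110.8   35.2   46.2] -> [-60, 50, 15] total [-0.0156 -0.0117  0.0583] rows 3 each [-0.0052 -0.0039  0.0194]
```

>>> play_rows --targets '[{"jaw": 0, "dx": -0.005, "dy": -0.004, "dz": 0.02, "spin": 0}, {"jaw": 0, "dx": -0.005, "dy": -0.004, "dz": 0.02, "spin": 0}, {"jaw": 0, "dx": -0.005, "dy": -0.004, "dz": 0.02, "spin": 0}, {"jaw": 0, "dx": 0, "dy": 0, "dz": 0, "spin": 0}]'

```text
clock: 13.75
tool_pos: [0.5217, 0.0626, 0.2009]
tcp_rot: [-0.567, 0.722, -0.313, 0.243]
ft_force: [-0.7, -0.7, -0.0]
width: -0.0
```

```bash
python3 -c "
from h import *
st();goS([-60,50,15],.03);goS([-4,50,15],.02);vs(0.02,0,0)"
```

```text
13.75 q [ 0.042 -0.003  2.274 -1.217  0.221  2.974] p [0.5217 0.0626 0.2009] F [-0.7 -0.7 -0. ]
tilt 46.6 heading -14.0 x [-0.238 -0.971  0.004] y [-0.667  0.161 -0.727]
tip [-55.1  57.2  28.8] -> [-60, 50, 15] total [0.0072 0.0134 0.006 ] rows 1 each [0.0072 0.0134 0.006 ]
tip [-55.1  57.2  28.8] -> [-4, 50, 15] total [ 0.0066 -0.0251  0.0467] rows 3 each [ 0.0022 -0.0084  0.0156]
vS (0.02, 0, 0) [-0.0002 -0.0137  0.0145]
```

>>> play_rows --targets '[{"jaw": 0, "dx": 0, "dy": 0.025, "dz": 0, "spin": 0}, {"jaw": 0, "dx": 0, "dy": 0.025, "dz": 0, "spin": 0}, {"jaw": 0, "dx": 0, "dy": 0.025, "dz": 0, "spin": 0}, {"jaw": 0, "dx": 0, "dy": 0, "dz": 0, "spin": 0}]'

```text
clock: 14.15
tool_pos: [0.4623, 0.0704, 0.1731]
tcp_rot: [-0.574, 0.729, -0.293, 0.23]
ft_force: [0.3, -0.1, 1.1]
width: 0.0002
```

```bash
python3 -c "
from h import *
st();goS([-60,50,15],.03);goS([-4,50,15],.02);vs(0.02,0,0)"
```

```text
14.15 q [ 0.064 -0.055  2.379 -1.218  0.221  3.002] p [0.4623 0.0704 0.1731] F [ 0.3 -0.1  1.1]
tilt 43.7 heading -13.6 x [-0.235 -0.972  0.   ] y [-0.702  0.17  -0.691]
tip [-1.156e+02  5.140e+01  1.000e-01] -> [-60, 50, 15] total [ 0.0009 -0.0505  0.0277] rows 2 each [ 0.0005 -0.0253  0.0138]
tip [-1.156e+02  5.140e+01  1.000e-01] -> [-4, 50, 15] total [ 0.0005 -0.091   0.0664] rows 6 each [ 0.0001 -0.0152  0.0111]
vS (0.02, 0, 0) [-0.0002 -0.0144  0.0138]
```

>>> play_rows --targets '[{"jaw": 0, "dx": 0, "dy": 0.025, "dz": 0, "spin": 0}, {"jaw": 0, "dx": 0, "dy": 0.025, "dz": 0, "spin": 0}, {"jaw": 0, "dx": 0, "dy": 0.025, "dz": 0, "spin": 0}, {"jaw": 0, "dx": 0, "dy": 0, "dz": 0, "spin": 0}]'

```text
clock: 14.55
tool_pos: [0.4085, 0.0775, 0.1516]
tcp_rot: [-0.579, 0.734, -0.277, 0.223]
ft_force: [0.3, 0.6, -0.5]
width: 0.0008
```

```bash
python3 -c "
from h import *
st();goS([-60,50,15],.03);goS([-4,50,15],.02);vs(0.02,0,0)"
```

```text
14.55 q [ 0.09  -0.109  2.472 -1.218  0.221  3.03 ] p [0.4085 0.0775 0.1516] F [ 0.3  0.6 -0.5]
tilt 41.6 heading -12.9 x [-0.23  -0.973 -0.007] y [-0.727  0.176 -0.664]
tip [-170.3   46.3  -22.1] -> [-60, 50, 15] total [-0.0043 -0.1071  0.0455] rows 4 each [-0.0011 -0.0268  0.0114]
tip [-170.3   46.3  -22.1] -> [-4, 50, 15] total [-0.0045 -0.149   0.0827] rows 9 each [-0.0005 -0.0166  0.0092]
vS (0.02, 0, 0) [-0.0001 -0.015   0.0133]
```

>>> play_rows --targets '[{"jaw": 0, "dx": -0.001, "dy": -0.027, "dz": 0.011, "spin": 0}, {"jaw": 0, "dx": -0.001, "dy": -0.027, "dz": 0.011, "spin": 0}, {"jaw": 0, "dx": -0.001, "dy": -0.027, "dz": 0.011, "spin": 0}, {"jaw": 0, "dx": -0.001, "dy": -0.027, "dz": 0.011, "spin": 0}, {"jaw": 0, "dx": 0, "dy": 0, "dz": 0, "spin": 0}]'

```text
clock: 15.05
tool_pos: [0.5236, 0.0558, 0.1957]
tcp_rot: [-0.577, 0.734, -0.279, 0.225]
ft_force: [0.3, -0.4, 0.8]
width: 0.0002
```

```bash
python3 -c "
from h import *
st();goS([-60,50,15],.03);goS([-4,50,15],.02);vs(0.02,0,0)"
```

```text
15.05 q [-0.012 -0.005  2.228 -0.636  0.243  2.365] p [0.5236 0.0558 0.1957] F [ 0.3 -0.4  0.8]
tilt 42.0 heading -13.0 x [-0.233 -0.972 -0.008] y [-0.721  0.178 -0.669]
tip [-53.1  51.3  22.1] -> [-60, 50, 15] total [0.0014 0.0099 0.0007] rows 1 each [0.0014 0.0099 0.0007]
tip [-53.1  51.3  22.1] -> [-4, 50, 15] total [ 0.0011 -0.0317  0.0382] rows 3 each [ 0.0004 -0.0106  0.0127]
vS (0.02, 0, 0) [-0.0001 -0.0149  0.0134]
```

>>> play_rows --targets '[{"jaw": 0, "dx": 0, "dy": -0.01, "dz": 0.012, "spin": 0}, {"jaw": 0, "dx": 0, "dy": -0.01, "dz": 0.012, "spin": 0}, {"jaw": 0, "dx": 0, "dy": -0.01, "dz": 0.012, "spin": 0}, {"jaw": 0, "dx": 0, "dy": 0, "dz": 0, "spin": 0}]'

```text
clock: 15.45
tool_pos: [0.5653, 0.0456, 0.1856]
tcp_rot: [-0.578, 0.735, -0.277, 0.222]
ft_force: [-0.7, 0.2, 1.0]
width: 0.0002
```

```bash
python3 -c "
from h import *
st();print(tipS());np.save('pics/T5.npy',tool())
goS([-4,52,18],.02);vs(0,-.02,0);vs(0,0,.02)
b=snapshot('wrist');print(blobs(green(b)))
cv2.imwrite('pics/5.png',cv2.resize(b,(800,600))[:,:,::-1])"
```

```text
15.45 q [-0.039  0.085  2.16  -0.616  0.22   2.327] p [0.5653 0.0456 0.1856] F [-0.7  0.2  1. ]
tilt 41.6 heading -13.2 x [-0.234 -0.972 -0.005] y [-0.727  0.178 -0.664]
[-0.01030506  0.05080777  0.01192287]
tip [-10.3  50.8  11.9] -> [-4, 52, 18] total [-0.0013 -0.0087 -0.0004] rows 1 each [-0.0013 -0.0087 -0.0004]
vS (0, -0.02, 0) [ 0.02   -0.0002  0.    ]
vS (0, 0, 0.02) [-0.0001 -0.0133 -0.015 ]
[(np.int32(614), array([396.1, 184.1]))]
```

View pics/5.png

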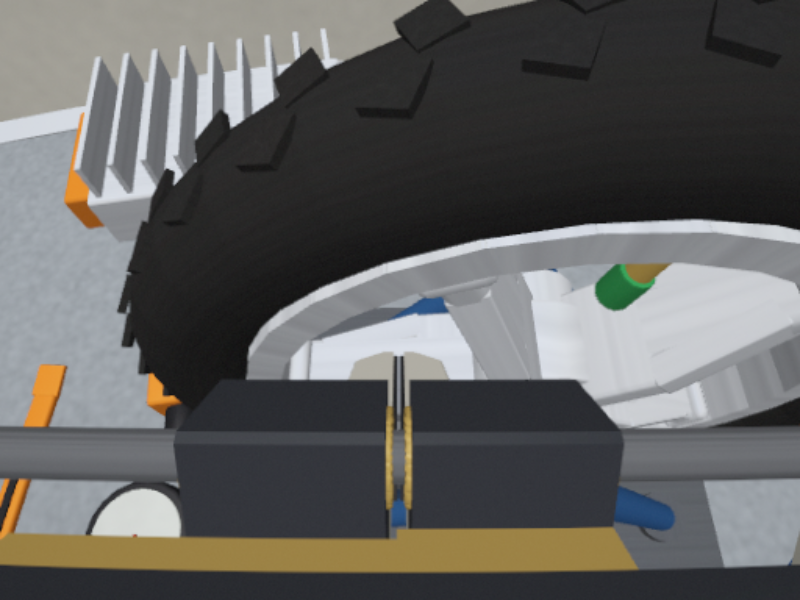

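>>> play_rows --targets '[{"jaw": 0, "dx": 0.007, "dy": -0.012, "dz": -0.007, "spin": 0}, {"jaw": 0, "dx": 0.009, "dy": -0.005, "dz": -0.006, "spin": 0}, {"jaw": 0, "dx": 0.008, "dy": -0.004, "dz": -0.0045, "spin": 0}, {"jaw": 0, "dx": 0.008, "dy": -0.003, "dz": -0.003, "spin": 0}, {"jaw": 0, "dx": 0.009, "dy": -0.001, "dz": -0.0015, "spin": 0}, {"jaw": 0, "dx": 0.01, "dy": -0.001, "dz": -0.001, "spin": 0}]'

```text
clock: 16.1
tool_pos: [0.5542, -0.0035, 0.2187]
tcp_rot: [-0.579, 0.735, -0.276, 0.221]
ft_force: [1.2, 7.2, -1.2]
width: 0.0004
```

```bash
python3 -c "
from h import *
st();print(tipS())
b=snapshot('wrist');T=tool();print(blobs(green(b)))
for _,c in blobs(green(b)):
  o,d=ray('wrist',c,T);o=RS.T@(o-HUB);d=RS.T@d;p=o-d*o[0]/d[0];print(p.round(4),np.degrees(np.arctan2(-p[1],p[2])))"
```

```text
16.1 q [-0.194 -0.013  2.156 -0.082  0.278  1.684] p [ 0.5542 -0.0035  0.2187] F [ 1.2  7.2 -1.2]
tilt 41.4 heading -13.0 x [-0.232 -0.973 -0.006] y [-0.729  0.178 -0.661]
[-0.01011119  0.0005151   0.0448981 ]
[(np.int32(391), array([342. , 232.3]))]
[ 0.     -0.0546  0.0233] 66.9194157366418
```

>>> play_rows --targets '[{"jaw": 0, "dx": 0.01, "dy": 0.001, "dz": 0.001, "spin": 0}, {"jaw": 0, "dx": 0.01, "dy": 0.002, "dz": 0.002, "spin": 0}, {"jaw": 0, "dx": 0.009, "dy": 0.003, "dz": 0.004, "spin": 0}, {"jaw": 0, "dx": 0.008, "dy": 0.004, "dz": 0.0045, "spin": 0}, {"jaw": 0, "dx": 0, "dy": 0, "dz": 0, "spin": 0}, {"jaw": 0, "dx": -0.006, "dy": -0.003, "dz": -0.003, "spin": 0}, {"jaw": 0, "dx": 0, "dy": 0.015, "dz": -0.0135, "spin": 0}, {"jaw": 0, "dx": 0, "dy": 0.015, "dz": -0.0135, "spin": 0}, {"jaw": 0, "dx": 0, "dy": 0.015, "dz": -0.0135, "spin": 0}, {"jaw": 0, "dx": 0, "dy": 0, "dz": 0, "spin": 0}, {"jaw": 0, "dx": 0, "dy": 0, "dz": 0, "spin": 0}, {"jaw": 0, "dx": 0, "dy": 0, "dz": 0, "spin": 0}]'

```text
clock: 17.35
tool_pos: [0.4908, -0.021, 0.2096]
tcp_rot: [-0.578, 0.735, -0.278, 0.222]
ft_force: [-1.4, -0.0, -0.1]
width: 0.0006
```

```bash
cat >> h.py <<'E'
def valve():
    T=tool();b=snapshot('wrist')
    for a,c in blobs(green(b)):
        o,d=ray('wrist',c,T);o=RS.T@(o-HUB);d=RS.T@d;p=o-d*o[0]/d[0];print('cap',a,c,(p*1e3).round(1),'ang %.1f r %.1f'%(np.degrees(np.arctan2(-p[1],p[2])),1e3*np.linalg.norm(p)))
    return b
E
python3 -c "
from h import *
st();print(tipS());b=valve()
cv2.imwrite('pics/6.png',cv2.resize(b,(800,600))[:,:,::-1])"
```

```text
17.35 q [-0.307 -0.138  2.295  0.195  0.265  1.332] p [ 0.4908 -0.021   0.2096] F [-1.4 -0.  -0.1]
tilt 41.6 heading -13.2 x [-0.234 -0.972 -0.005] y [-0.726  0.178 -0.664]
[-0.06779679 -0.03102916  0.03588363]
cap 114 [293.2 184.6] [  0.  -62.5 -28.2] ang 114.3 r 68.5
```

View pics/6.png

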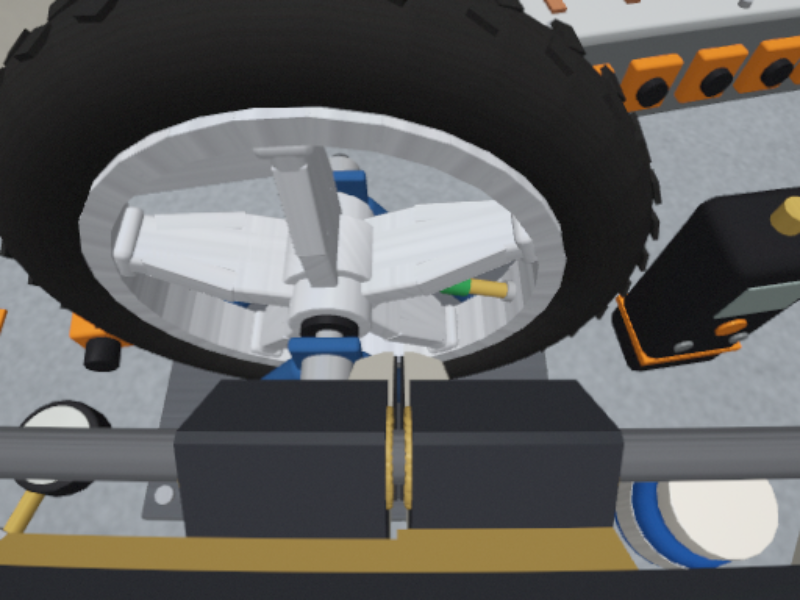

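>>> play_rows --targets '[{"jaw": 0, "dx": -0.032, "dy": -0.001, "dz": -0.001, "spin": 0}, {"jaw": 0, "dx": -0.032, "dy": -0.001, "dz": -0.001, "spin": 0}, {"jaw": 0, "dx": 0, "dy": 0, "dz": 0, "spin": 0}]'

```text
clock: 17.7
tool_pos: [0.4983, 0.015, 0.2092]
tcp_rot: [-0.58, 0.735, -0.274, 0.219]
ft_force: [-0.1, 0.4, 0.4]
width: 0.0005
```

```bash
python3 -c "
from h import *
st();b=valve();goS([-8,33,39],.02)"
```

```text
17.7 q [-0.165 -0.105  2.264 -0.155  0.27   1.775] p [0.4983 0.015  0.2092] F [-0.1  0.4  0.4]
tilt 41.1 heading -13.1 x [-0.231 -0.973 -0.005] y [-0.732  0.177 -0.657]
cap 67 [342.  183.2] [  0.  -66.  -30.3] ang 114.6 r 72.6
tip [-69.2   5.5  35. ] -> [-8, 33, 39] total [-0.0277 -0.0486  0.0372] rows 4 each [-0.0069 -0.0122  0.0093]
```

>>> play_rows --targets '[{"jaw": 0, "dx": -0.014, "dy": -0.002, "dz": -0.002, "spin": 0}, {"jaw": 0, "dx": -0.014, "dy": -0.002, "dz": -0.002, "spin": 0}, {"jaw": 0, "dx": 0, "dy": -0.015, "dz": 0.013, "spin": 0}, {"jaw": 0, "dx": 0, "dy": 0, "dz": 0, "spin": 0}]'

```text
clock: 18.15
tool_pos: [0.5253, 0.036, 0.2154]
tcp_rot: [-0.579, 0.735, -0.274, 0.22]
ft_force: [0.2, -0.2, -1.0]
width: 0.0003
```

```bash
python3 -c "
from h import *
st();goS([-8,33,39],.02)"
```

```text
18.15 q [-0.079 -0.048  2.196 -0.341  0.298  2.019] p [0.5253 0.036  0.2154] F [ 0.2 -0.2 -1. ]
tilt 41.1 heading -13.1 x [-0.232 -0.973 -0.005] y [-0.732  0.178 -0.658]
tip [-47.3  32.4  41.6] -> [-8, 33, 39] total [-0.0009 -0.0278  0.0278] rows 2 each [-0.0004 -0.0139  0.0139]
```

>>> play_rows --targets '[{"jaw": 0, "dx": 0, "dy": -0.014, "dz": 0.014, "spin": 0}, {"jaw": 0, "dx": 0, "dy": -0.014, "dz": 0.014, "spin": 0}, {"jaw": 0, "dx": 0, "dy": 0, "dz": 0, "spin": 0}, {"jaw": 0, "dx": 0.009, "dy": -0.002, "dz": -0.002, "spin": 0}, {"jaw": 0, "dx": 0.012, "dy": -0.002, "dz": -0.002, "spin": 0}, {"jaw": 0, "dx": 0.012, "dy": -0.001, "dz": -0.001, "spin": 0}, {"jaw": 0, "dx": 0.01, "dy": 0.001, "dz": 0.001, "spin": 0}, {"jaw": 0, "dx": 0.01, "dy": 0.002, "dz": 0.002, "spin": 0}, {"jaw": 0, "dx": 0.009, "dy": 0.003, "dz": 0.004, "spin": 0}, {"jaw": 0, "dx": 0, "dy": 0, "dz": 0, "spin": 0}]'

```text
clock: 19.15
tool_pos: [0.5463, -0.0336, 0.2086]
tcp_rot: [-0.579, 0.737, -0.273, 0.218]
ft_force: [0.2, 0.7, 0.3]
width: 0.0002
```

```bash
python3 -c "
from h import *
st();print(tipS());b=valve();s=snapshot('scene');q=snapshot('side');print(blobs(green(s)),blobs(green(q)))
cv2.imwrite('pics/7.png',cv2.resize(b,(800,600))[:,:,::-1])"
```

```text
19.15 q [-0.291 -0.017  2.185  0.152  0.263  1.387] p [ 0.5463 -0.0336  0.2086] F [0.2 0.7 0.3]
tilt 41.0 heading -13.2 x [-0.235 -0.972 -0.006] y [-0.733  0.181 -0.655]
[-0.01112221 -0.03065365  0.03475489]
[(np.int32(190), array([ 63.7, 103.2]))] []
```

View pics/7.png

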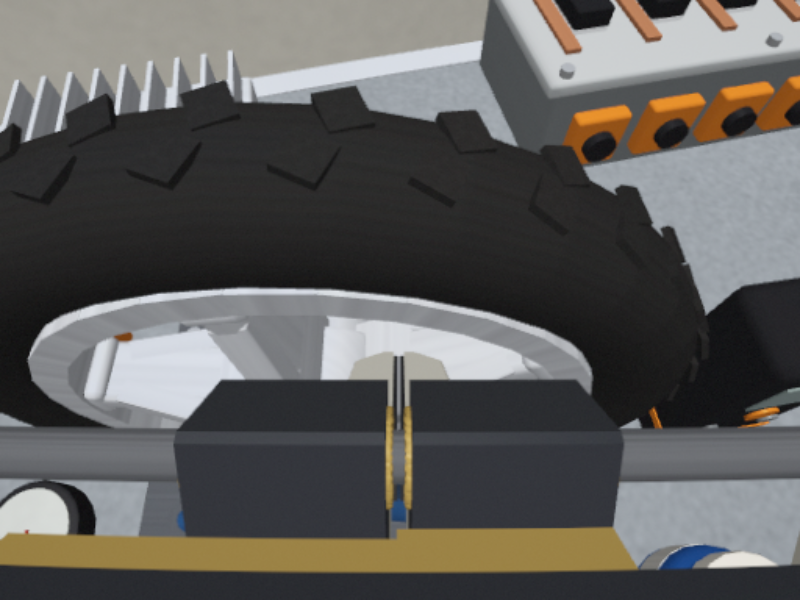

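>>> play_rows --targets '[{"jaw": 0, "dx": -0.005, "dy": -0.002, "dz": -0.002, "spin": 0}, {"jaw": 0, "dx": 0, "dy": 0.015, "dz": -0.0135, "spin": 0}, {"jaw": 0, "dx": 0, "dy": 0.015, "dz": -0.0135, "spin": 0}, {"jaw": 0, "dx": 0, "dy": 0.015, "dz": -0.0135, "spin": 0}, {"jaw": 0, "dx": -0.015, "dy": 0.015, "dz": -0.0135, "spin": 0}, {"jaw": 0, "dx": -0.015, "dy": 0.015, "dz": -0.0135, "spin": 0}, {"jaw": 0, "dx": 0, "dy": -0.007, "dz": -0.016, "spin": 0}, {"jaw": 0, "dx": 0, "dy": 0, "dz": 0, "spin": 0}]'

```text
clock: 20.1
tool_pos: [0.4534, 0.0262, 0.233]
tcp_rot: [-0.579, 0.735, -0.275, 0.221]
ft_force: [1.0, 0.4, 0.3]
width: 0.0005
```

```bash
python3 -c "
from h import *
st();print(tipS());np.save('pics/T8.npy',tool());b=valve();s=snapshot('scene');q=snapshot('side');print(blobs(green(s)),blobs(green(q)))
np.save('pics/q8.npy',q);np.save('pics/s8.npy',s)
cv2.imwrite('pics/8.png',cv2.resize(b,(800,600))[:,:,::-1])"
```

```text
20.1 q [-0.148 -0.247  2.297 -0.143  0.375  1.771] p [0.4534 0.0262 0.233 ] F [1.  0.4 0.3]
tilt 41.3 heading -13.0 x [-0.231 -0.973 -0.005] y [-0.73   0.177 -0.66 ]
[-0.11505266  0.00656302  0.05926165]
[(np.int32(187), array([ 63.8, 103.2]))] [(np.int32(121), array([347.7,  94.8]))]
```

View pics/8.png

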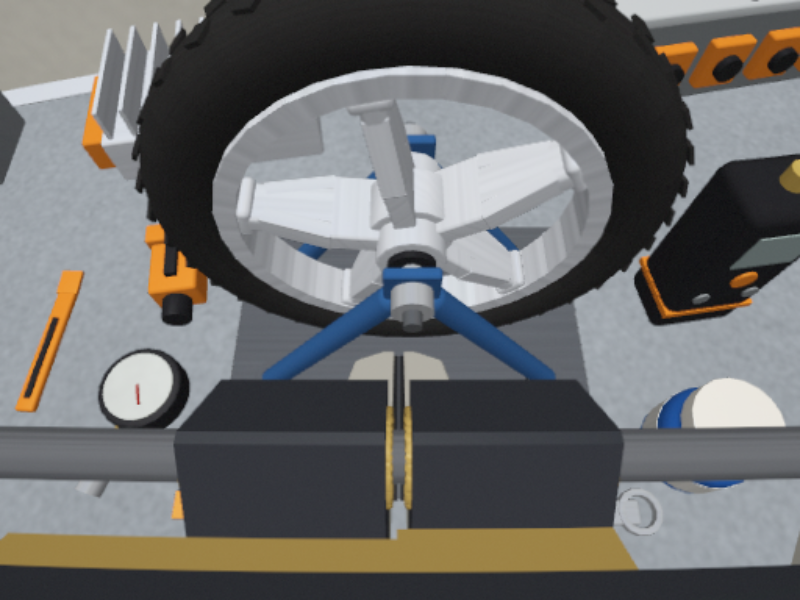

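```bash
python3 -c "
from h import *
W=np.load('pics/T8.npy')
for n,px in dict(L=(245,207),R=(570,165),top=(370,106),lowR=(518,272),lowL=(350,285),nut=(412,320)).items():
  o,d=ray('wrist',np.array(px)*.64,W);o=RS.T@(o-HUB);d=RS.T@d
  for X in ((-.013,0) if n!='nut' else (-.069,)):
    p=o+d*(X-o[0])/d[0];print(n,X,(p*1e3).round(1),'ang %.1f r %.1f'%(np.degrees(np.arctan2(-p[1],p[2])),1e3*np.hypot(p[1],p[2])))
b=cv2.imread('pics/8.png')[50:350,200:620];cv2.imwrite('pics/9.png',cv2.resize(b,(800,571),interpolation=cv2.INTER_CUBIC))
"
```

```text
L -0.013 [-13.   85.1  20.5] ang -76.5 r 87.6
L 0 [ 0.  91.4  4. ] ang -87.5 r 91.5
R -0.013 [-13.  -73.2  49.7] ang 55.8 r 88.4
R 0 [  0.  -79.5  35.5] ang 65.9 r 87.1
top -0.013 [-13.   17.4  84.1] ang -11.7 r 85.9
top 0 [ 0.  18.3 72.7] ang -14.1 r 75.0
lowR -0.013 [-13.  -68.6 -46.6] ang 124.2 r 83.0
lowR 0 [  0.  -74.6 -68.4] ang 132.5 r 101.2
lowL -0.013 [-13.   38.4 -61.7] ang -148.1 r 72.7
lowL 0 [  0.   41.  -84.7] ang -154.2 r 94.1
nut -0.069 [-69.    0.    1.9] ang -1.1 r 1.9
```

View pics/9.png

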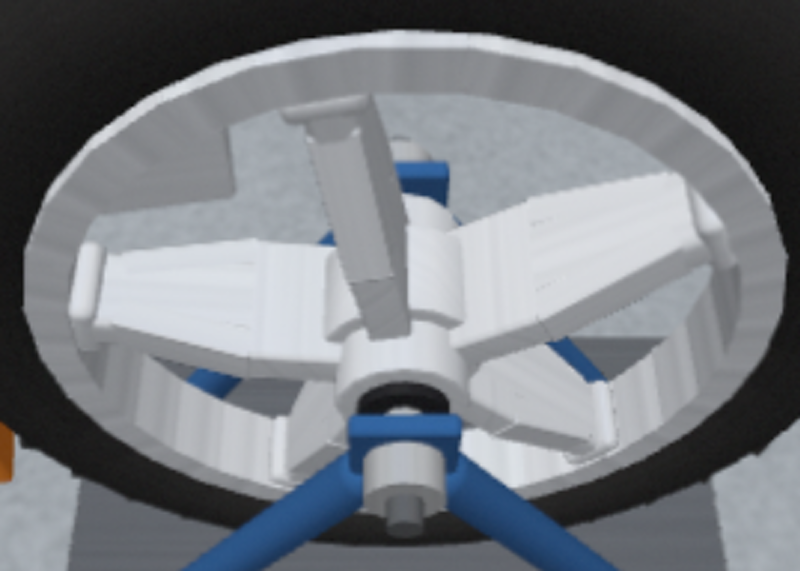

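```bash
python3 -c "
from h import *
W=np.load('pics/T8.npy')
for n,c,X in (('kink',(376,279),-.021),('end',(334,128),-.013),('foot',(389,337),-.021),('R kink',(543,332),-.021),('L kink low',(250,357),-.021)):
  px=(np.array(c)/1.905+[200,50])*.64
  o,d=ray('wrist',px,W);o=RS.T@(o-HUB);d=RS.T@d
  p=o+d*(X-o[0])/d[0];print(n,X,(p*1e3).round(1),'ang %.1f r %.1f'%(np.degrees(np.arctan2(-p[1],p[2])),1e3*np.hypot(p[1],p[2])))
"
```

```text
kink -0.021 [-21.    6.8  37.4] ang -10.3 r 38.0
end -0.013 [-13.   15.6  78.3] ang -11.2 r 79.9
foot -0.021 [-21.    3.4  13. ] ang -14.8 r 13.4
R kink -0.021 [-21.  -38.1  14.8] ang 68.7 r 40.9
L kink low -0.021 [-21.   42.3   4.1] ang -84.5 r 42.5
```

```bash
python3 -c "
from h import *
goS([-65,-26,38],.03)"
```

```text
tip [-115.     5.6   57.1] -> [-65, -26, 38] total [ 0.0314 -0.0254  0.0473] rows 3 each [ 0.0105 -0.0085  0.0158]
```

>>> play_rows --targets '[{"jaw": 0, "dx": 0.01, "dy": -0.008, "dz": 0.016, "spin": 0}, {"jaw": 0, "dx": 0.011, "dy": -0.008, "dz": 0.016, "spin": 0}, {"jaw": 0, "dx": 0.01, "dy": -0.009, "dz": 0.015, "spin": 0}, {"jaw": 0, "dx": 0, "dy": 0, "dz": 0, "spin": 0}]'

```text
clock: 20.65
tool_pos: [0.4952, -0.0184, 0.2105]
tcp_rot: [-0.578, 0.737, -0.274, 0.218]
ft_force: [-0.3, 0.4, -0.3]
width: 0.0008
```

```bash
python3 -c "
from h import *
st();goS([-11,-26,38],.02)"
```

```text
20.65 q [-0.288 -0.127  2.276  0.131  0.281  1.411] p [ 0.4952 -0.0184  0.2105] F [-0.3  0.4 -0.3]
tilt 41.0 heading -13.3 x [-0.237 -0.972 -0.005] y [-0.733  0.182 -0.656]
tip [-64.3 -27.5  36.6] -> [-11, -26, 38] total [-0.002  -0.0412  0.0339] rows 3 each [-0.0007 -0.0137  0.0113]
```

>>> play_rows --targets '[{"jaw": 0, "dx": -0.001, "dy": -0.014, "dz": 0.011, "spin": 0}, {"jaw": 0, "dx": -0.001, "dy": -0.014, "dz": 0.011, "spin": 0}, {"jaw": 0, "dx": 0, "dy": -0.013, "dz": 0.012, "spin": 0}, {"jaw": 0, "dx": 0, "dy": 0, "dz": 0, "spin": 0}]'

```text
clock: 21.05
tool_pos: [0.5477, -0.0273, 0.2129]
tcp_rot: [-0.579, 0.736, -0.274, 0.219]
ft_force: [0.5, -0.1, -0.7]
width: 0.0006
```

```bash
python3 -c "
from h import *
st();goS([-11,-31,34.8],.02);goS([-11,-37,28.5],.02)"
```

```text
21.05 q [-0.27  -0.021  2.177  0.096  0.271  1.456] p [ 0.5477 -0.0273  0.2129] F [ 0.5 -0.1 -0.7]
tilt 41.1 heading -13.2 x [-0.234 -0.972 -0.005] y [-0.732  0.18  -0.657]
tip [-11.1 -24.2  39.1] -> [-11, -31, 34.8] total [0.0068 0.0026 0.0033] rows 1 each [0.0068 0.0026 0.0033]
tip [-11.1 -24.2  39.1] -> [-11, -37, 28.5] total [0.0128 0.0067 0.0081] rows 1 each [0.0128 0.0067 0.0081]
```

>>> play_rows --targets '[{"jaw": 0, "dx": 0.007, "dy": 0.003, "dz": 0.004, "spin": 0}, {"jaw": 0, "dx": 0.006, "dy": 0.004, "dz": 0.004, "spin": 0}, {"jaw": 0, "dx": 0, "dy": 0, "dz": 0, "spin": 0}]'

```text
clock: 21.35
tool_pos: [0.542, -0.039, 0.2013]
tcp_rot: [-0.579, 0.736, -0.273, 0.219]
ft_force: [-0.5, -0.5, 0.1]
width: 0.0004
```

```bash
python3 -c "
from h import *
st();goS([-11,-37,28.5],.02)"
```

```text
21.35 q [-0.312 -0.013  2.204  0.226  0.243  1.298] p [ 0.542  -0.039   0.2013] F [-0.5 -0.5  0.1]
tilt 40.9 heading -13.2 x [-0.234 -0.972 -0.006] y [-0.733  0.18  -0.655]
tip [-14.  -36.9  27.4] -> [-11, -37, 28.5] total [ 0.0001 -0.003   0.0012] rows 1 each [ 0.0001 -0.003   0.0012]
```

>>> play_rows --targets '[{"jaw": 0, "dx": -0.007, "dy": -0.004, "dz": -0.004, "spin": 0}, {"jaw": 0, "dx": 0, "dy": 0.015, "dz": -0.0135, "spin": 0}, {"jaw": 0, "dx": 0, "dy": 0.015, "dz": -0.0135, "spin": 0}, {"jaw": 0, "dx": 0, "dy": 0.015, "dz": -0.0135, "spin": 0}, {"jaw": 0, "dx": -0.015, "dy": 0.015, "dz": -0.0135, "spin": 0}, {"jaw": 0, "dx": -0.015, "dy": 0.015, "dz": -0.0135, "spin": 0}, {"jaw": 0, "dx": 0, "dy": -0.007, "dz": -0.016, "spin": 0}, {"jaw": 0, "dx": 0, "dy": 0, "dz": 0, "spin": 0}]'

```text
clock: 22.15
tool_pos: [0.4487, 0.0219, 0.228]
tcp_rot: [-0.579, 0.735, -0.275, 0.22]
ft_force: [0.7, -0.1, 0.5]
width: 0.0003
```

```bash
python3 -c "
from h import *
st();print(tipS());np.save('pics/T10.npy',tool());b=valve();print(blobs(green(snapshot('scene'))),blobs(green(snapshot('side'))))
c=cv2.resize(b,(800,600))[50:350,200:620,::-1];cv2.imwrite('pics/10.png',cv2.resize(c,(800,571),interpolation=cv2.INTER_CUBIC))"
```

```text
22.15 q [-0.17  -0.253  2.315 -0.108  0.362  1.723] p [0.4487 0.0219 0.228 ] F [ 0.7 -0.1  0.5]
tilt 41.2 heading -13.1 x [-0.232 -0.973 -0.005] y [-0.731  0.177 -0.659]
[-0.11867561  0.00130597  0.05417818]
[(np.int32(188), array([ 63.8, 103.2]))] [(np.int32(120), array([347.7,  94.8]))]
```

View pics/10.png

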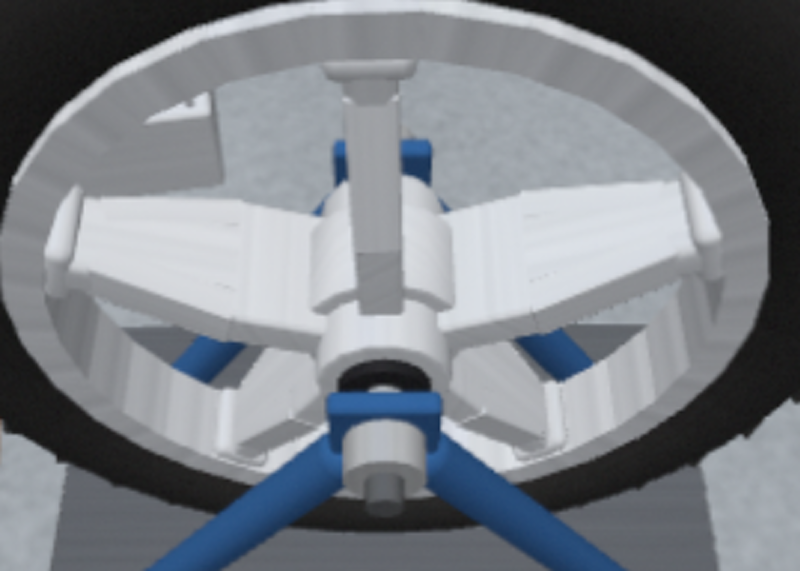

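>>> play_rows --targets '[{"jaw": 0, "dx": 0, "dy": 0, "dz": -0.04, "spin": 0}, {"jaw": 0, "dx": 0, "dy": 0, "dz": -0.04, "spin": 0}, {"jaw": 0, "dx": 0, "dy": 0, "dz": -0.04, "spin": 0}, {"jaw": 0, "dx": 0, "dy": 0, "dz": 0, "spin": 0}, {"jaw": 0, "dx": 0, "dy": 0, "dz": 0, "spin": 0}, {"jaw": 0, "dx": 0, "dy": 0, "dz": 0, "spin": 0}]'

```text
clock: 22.9
tool_pos: [0.3723, 0.0388, 0.3151]
tcp_rot: [-0.579, 0.737, -0.273, 0.218]
ft_force: [-0.5, 0.3, 0.3]
width: 0.0004
```

```bash
python3 -c "
from h import *
W=np.load('pics/T10.npy')
for n,c,X in (('kink',(380,254),-.021),('end',(372,100),-.013),('R kink',(539,332),-.021),('L kink',(228,338),-.021),('nut',(385,495),-.069)):
  px=(np.array(c)/1.905+[200,50])*.64
  o,d=ray('wrist',px,W);o=RS.T@(o-HUB);d=RS.T@d
  p=o+d*(X-o[0])/d[0];print(n,(p*1e3).round(1),'ang %.1f'%np.degrees(np.arctan2(-p[1],p[2])))
st()
b=snapshot('side');old=np.load('pics/b.npy')
cv2.imwrite('pics/11.png',np.hstack([old[100:320,150:400],b[100:320,150:400]])[:,:,::-1])
"
```

```text
kink [-21.    0.4  37.3] ang -0.6
end [-13.    2.   77.4] ang -1.5
R kink [-21.  -43.4   4.6] ang 84.0
L kink [-21.   42.8   2.9] ang -86.1
nut [-69.   -0.4   0.6] ang 33.9
22.9 q [-0.141 -0.544  2.222 -0.086  0.754  1.709] p [0.3723 0.0388 0.3151] F [-0.5  0.3  0.3]
tilt 40.9 heading -13.2 x [-0.234 -0.972 -0.005] y [-0.734  0.18  -0.655]
```

View pics/11.png

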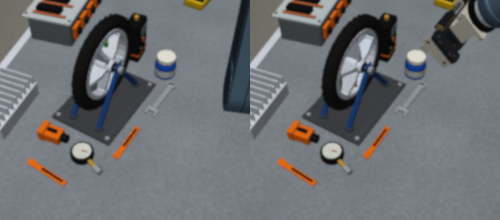

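```bash
python3 -c "
from bench import *
print(hand_in())"
```

```text
the job is handed in; nothing more can be done
None
```

I turned the wheel clockwise in three spoke pushes, and as far as the cameras show the valve is at the bottom of the rim. The job is handed in; it used about 23 of the 64 s and gave no verdict.

**How it was done:** The rows can't tilt the tool, and a hand pointing straight down would have met the tyre. So I pushed the arm against its reach limit away from the wheel until the tool leaned about 41° towards it. The closed fingertips then went in between the spokes. The first push took the valve from about 12° to about 110° past the top, and the second to about 171°. The third was a 9° nudge. The hand was drawn out fully after each push.

**Last checks:**
- **Wheel angle:** the top spoke, opposite the valve, measured −0.6° and −1.5° from vertical at two points; the limit is 7°.
- **Valve:** I did not see it directly at the end, because it is hidden behind the hub. I rely on it being absent from the other gaps between the spokes and on having followed it this far.
- **Stand and loose things:** comparing side views from the start and the end by eye, nothing had visibly moved. I did not measure this.
- **Forces:** the highest wrist force I read was about 7 N, during the first push. It was near zero at the end, with the hand clear of the wheel.

**Disagreement:** before the last nudge, my spoke readings disagreed by several degrees because the hub height was 2 to 3 mm uncertain. After it, the left and right spokes matched to about 2°.

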